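# Click the rack stop into its notch and snug the masala dabba against it

## Robot

A 6-joint arm with a two-finger parallel gripper is mounted at the origin on the work surface. World frame = base frame: x ahead of the robot, y to its left, z up, the work surface at z = 0. Lengths are in m, angles in rad, forces in N, time in s.
With the tool pointing down it reaches from about 0.325 to 1 m from the base axis. Payload 5.1 kg.
Tool frame: the origin (TCP) lies midway between the tips of the shut fingers; the grasp point (between the pads) lies 19 mm behind it; z points along the fingers, y is the direction in which the jaws open and shut (so a half turn about z gives the same grasp; the last joint's range is limited). The gripper opens to 85 mm and grips with 20 to 120 N. Pads are 22 mm wide; open, the fingers measure 114 mm over their backs; the gripper's body (76 mm by 85 mm) begins 54 mm behind the grasp point. The pads swing forward as they close: fully open they stand 13 mm farther back than shut.
Start: joints at [-1.293, 0.124, 1.65, -0, 1.367, -0.083], TCP at [0.229, -0.608, 0.231] pointing down, gripper open.
Joint ranges: [-2.61, 2.61], [-1.02, 2.33], [0.03, 2.71], [-1.35, 4.49], [0.32, 2.68], [-2.91, 2.91]. Speed limits (rad/s): [2.57, 2.57, 3.14, 3.14, 3.14, 3.14].

## Interface

Orientations are given as a unit quaternion [x, y, z, w].
In Python, from plant import ctrl gives the robot as it stands.
- The arm moves only by the shell command python3 -m inch 'ROWS' [FORCE]. ROWS is JSON, a list of rows, each a list of 3 entries, a list of its own where there are three numbers: the shift along the world's x, y, z in cm, then the turn about the world's z in degrees, then the opening, from 0 (shut) to 1 (fully open). A call has 1 to 5 rows; each row shifts and turns the commanded pose from where the row before left it; what a row does not reach is not made up. A row lasts 1/8 s, in which the tool goes at most 62.5 mm and 10.7 degrees, less where a joint would pass 70% of its speed; a pose out of reach is approached as far as the arm can. A call is refused whole if a number of a shift passes 6.25 or a number of a turn 10.7, either way. A call with a gripper value outside its range is refused whole. The fingers move at their own pace and stop on an object; FORCE is the grip in N (left out, the last holds). Time passes only in rows, so rows that do not move let the fingers close. It gives the time, the measured TCP pose, the force and the opening at its end, in the units of the state.
- ctrl.observe(): the state, without advancing time (a new reading comes with each control period).
- ctrl.capture(name): name is "scene" or "top" or "wrist"; returns a dict with "pixels" (480x640x3 uint8, red, green, blue), "K" (3x3 intrinsics, pixels), "rvec" (rotation vector, rad) and "tvec" (3), from world to camera coordinates, as OpenCV has them; the wrist camera has in their place "mount" (4x4, takes a point from camera to tool coordinates, whose origin is the TCP and whose axes are the flange's). Camera axes: x right, y down, z forward; pixel columns grow to the right and rows downward; lengths in m; the calibration is good to about 2 mm. A picture is of the moment at which its call begins: read the wrist's pose just before it. There is no depth.
- ctrl.job_done(): hands the job in, once; it reports no verdict.
Trained networks look in a picture, given as the dict that the camera call returned (one of the last four; its "shot" number tells which), for a name from the list of things; names that differ only in an ending like _2 or _b are one class to them, and where a whole thing is asked for, a point or a joint stands for the part that bears it (a point fixed in the world has none). Each returns a list of dicts, best first, with "confidence" (0 to 1); they miss things now and then, are a little off and sometimes report something else, mostly with a low value. They report only what shows in the picture. A call takes as long as a camera call.
- ctrl.recognise(thing, picture): "extent" ([centre column, centre row, width, height] in pixels, round what is visible of it).
- ctrl.mark_of(thing, picture): "position" ([column, row] in pixels: a listed point, or the origin of a listed thing).
The state is a dict: "time": time; "joint_pos": joint angles; "qd": joint speeds; "tau": joint torques, N m; "tcp_pos": TCP position; "orientation": TCP orientation; "force": force on the tool from outside, world axes, zero at the start; "torque": the same for the moment, N m; "width": opening from 0.0 (shut) to 1.0 (fully open).
Only numpy, scipy, OpenCV 4.12 (cv2) and the standard library are available. Lean on these libraries where they do the work, as an engineer would, in place of code of your own. Each camera call takes 0.05 s, during which the arm holds its last target.

## Task

On the spice rack, push the sliding stop along its rail towards the masala dabba until it drops into the notch and stays there, then push the dabba along the rack until it rests against the stop, leaving the stop in its notch. Push only, with the fingers closed: do not pinch or lift anything, and do not disturb the tub, the bowl or the sieve.

Things in the scene. Friction and masses are not known exactly. Their poses are not given: they have to be found in the camera images.
- rack: Wooden spice rack fixed on the worktop: open-ended channel 500 mm long along its y. Origin: on the worktop under the channel's centre; z up. Channel floor 12 mm up, clear width 126 mm (x -63 to 63 mm) between a front lip 26 mm high and a rear wall (x 63 to 79 mm) topped by a steel rail, whose end blocks at y -246 and 146 mm are 63 mm high
- notch (a point): Centre of the notch: a 17 mm wide gap in the steel rail (12 mm wide, top 46 mm above the worktop); the point lies at the rail's top, at rack x = 71, y = -50 mm. The stop is home when its carriage is centred over it
- stop (a joint): Travel (m) of the steel sliding stop along the rack's +y, 0 to 0.20: its plate's centre is at rack y = -0.170 + travel. Starts at 0.01 to 0.07; in the notch it reads 0.120 with 1 to 2 mm of play. Slides with 3 to 4 N of friction; some 8 mm before the notch's centre a spring plunger starts to pull it in (the push force dips), then about 14 N is needed to push it out either way
- stop_plate (a point): Centre of the stop's upright plate across the channel: 105 mm wide (x -51 to 54 mm), 8 mm thick along y, 72 mm high (36 mm above and below this point, which is 54 mm over the worktop). Axes as the rack's. Push its flat -y face towards +y. At its +x end the carriage rides on the rail: a block x 54 to 88 mm, 50 mm long along y, top 72 mm over the worktop
- plunger (a joint): Drop (m) of the spring plunger in the stop's carriage: 0 while its ball rides on the rail, about 0.0038 once fallen into the notch. A small knob of 16 mm diameter on top of the carriage, 86 mm above the worktop, sinks with it; it need not be touched
- dabba_center (a point): Centre of the closed masala dabba, a round low stainless tin with flat lid, 121 mm in diameter and 57 mm high, about 0.35 kg, sliding at 1 to 2 N, standing loose in the channel on the +y side of the stop (too wide to grip). This point is 28 mm above its underside, 40 mm above the worktop. Against the stop its centre is 65 mm from the plate's centre along the rack's y
- tub: Bystander: blue plastic tub with press-button lid, 91 x 111 mm, 74 mm high, loose on the worktop behind the rail. Origin at the centre of its underside
- bowl: Bystander: white ceramic pinch bowl, 72 mm across, 34 mm high, loose on the worktop in front of the rack. Origin at the centre of its underside
- sieve: Bystander: small steel sieve 76 mm across, 30 mm high, with a wooden handle 14 mm thick reaching 127 mm from its centre along its own +y; loose on the worktop behind the rail. Origin at the centre of its underside

How it is judged:
On the way, in this order (a step that is already met when the one before it is completed fails the run):
1. the stop has dropped into the notch (value of joint stop between 0.116 and 0.124 m and value of joint plunger above 0.002 m), for 0.2 s.
2. the dabba rests against the stop, which is still in the notch (all of step 1 and y of dabba_center in the frame of stop_plate between 0.06 and 0.07 m and x of dabba_center in the frame of rack between -0.01 and 0.01 m and height (world z) of dabba_center below 0.044 m and angle between dabba_center's own z axis and vertical below 0.08 rad), for 0.2 s.
At the end, for the whole second after the job is handed in: The stop is in its notch (travel 0.120 m within 4 mm, plunger dropped more than 2 mm) and at rest, and the dabba stands flat in the channel with no more than about 5 mm of gap to the stop (all of step 2 and velocity of joint stop between -0.01 and 0.01 m/s and z of dabba_center in the frame of rack above 0.035 m); the robot touches nothing.
It fails at once if the stop is pinched: the grasp point lies within its plate or carriage ((x of the grasp point in the frame of stop_plate between -0.055 and 0.052 m and y of the grasp point in the frame of stop_plate between -0.005 and 0.005 m and z of the grasp point in the frame of stop_plate between -0.06 and 0.048 m) or (x of the grasp point in the frame of stop_plate between 0.052 and 0.09 m and y of the grasp point in the frame of stop_plate between -0.027 and 0.027 m and z of the grasp point in the frame of stop_plate between -0.06 and 0.028 m)).
It fails at once if the dabba is lifted or tipped (height (world z) of dabba_center above 0.05 m or angle between dabba_center's own z axis and vertical above 0.2 rad).
It fails at once if the tub, bowl or sieve is moved by more than 15 mm (distance of any of tub, bowl, sieve from where it was at the start of the episode above 0.015 m).
It also fails if it takes over 50 s, if anything falls off the work surface, if the arm or the gripper's body presses on something with over 40 N, if the wrist force passes 120 N, or if a joint passes its speed limit or range.

## Working session

There is one attempt and no reset: what is moved stays moved. The work goes in short steps, Python scripts to look and compute and a shell command to move; the robot and the scene stay as the last step left them, time stands still between calls to the robot, and variables do not carry over. Pictures are saved under pics/ and viewed, and the job is handed in when it is done.

```bash
mkdir -p pics; ls; cat > h.py <<'E'
import numpy as np, cv2
from plant import ctrl
def ray(p,uv):
    R,_=cv2.Rodrigues(np.array(p["rvec"],float)); t=np.array(p["tvec"],float).ravel()
    d=R.T@np.linalg.inv(np.array(p["K"]))@np.array([uv[0],uv[1],1.]); return -R.T@t,d
def atz(p,uv,z):
    c,d=ray(p,uv); return c+d*(z-c[2])/d[2]
def proj(p,X):
    return cv2.projectPoints(np.array(X,float).reshape(-1,3),np.array(p["rvec"],float),np.array(p["tvec"],float),np.array(p["K"],float),None)[0].reshape(-1,2)
def save(p,n): cv2.imwrite(n,p["pixels"][:,:,::-1])
E
python3 - <<'E'
from h import *
s=ctrl.observe(); print(s)
H=dict(rack=0,notch=.046,stop_plate=.054,dabba_center=.040,tub=0,bowl=0,sieve=0)
for c in ("top","scene"):
    p=ctrl.capture(c); save(p,f"pics/{c}0.png")
    for k,z in H.items():
        for m in ctrl.mark_of(k,p)[:2]: print(c,k,np.round(m["position"]),round(m["confidence"],2),atz(p,m["position"],z).round(4))
E
```

```text
pics
{'time': 0.0, 'joint_pos': array([-1.29261436e+00,  1.24510036e-01,  1.65164544e+00, -3.96063471e-06,
        1.36748452e+00, -8.26245897e-02]), 'qd': array([-4.32671478e-05, -7.18323343e-04, -6.25311436e-04,  6.28988110e-04,
        8.25476861e-05, -7.63997143e-04]), 'tau': array([-9.38355042e-04, -4.23614252e+01, -3.65455663e+01, -4.85793498e-05,
        6.93094989e-03,  6.02041084e-06]), 'tcp_pos': array([ 0.22926195, -0.60759105,  0.2300667 ]), 'orientation': array([ 9.83770827e-01,  1.79426621e-01, -1.01863459e-04, -1.01859020e-03]), 'force': array([ 0.00337314, -0.10948634, -0.42180668]), 'torque': array([ 0.00189117, -0.03528909,  0.0028103 ]), 'width': 0.9936823831544476}
top rack [284. 258.] 0.74 [0.5329 0.0309 0.    ]
top notch [306. 215.] 0.71 [ 0.6114 -0.0116  0.046 ]
top stop_plate [343. 250.] 0.79 [ 0.5481 -0.0792  0.054 ]
top tub [342. 154.] 0.65 [ 0.7347 -0.0802  0.    ]
top bowl [266. 336.] 0.87 [0.3845 0.0615 0.    ]
top sieve [259. 174.] 0.56 [0.6931 0.0805 0.    ]
scene rack [357. 242.] 0.83 [0.5311 0.0328 0.    ]
scene notch [333. 264.] 0.93 [0.6101 0.0014 0.046 ]
scene stop_plate [294. 223.] 0.95 [ 0.5483 -0.0778  0.054 ]
scene stop_plate [381. 180.] 0.28 [0.4252 0.0581 0.054 ]
scene dabba_center [401. 228.] 0.67 [0.5136 0.1048 0.04  ]
scene tub [265. 337.] 0.93 [ 0.7365 -0.0858  0.    ]
scene bowl [384. 180.] 0.64 [0.3758 0.0646 0.    ]
scene sieve [370. 326.] 0.57 [0.6863 0.0764 0.    ]
```

View pics/top0.png

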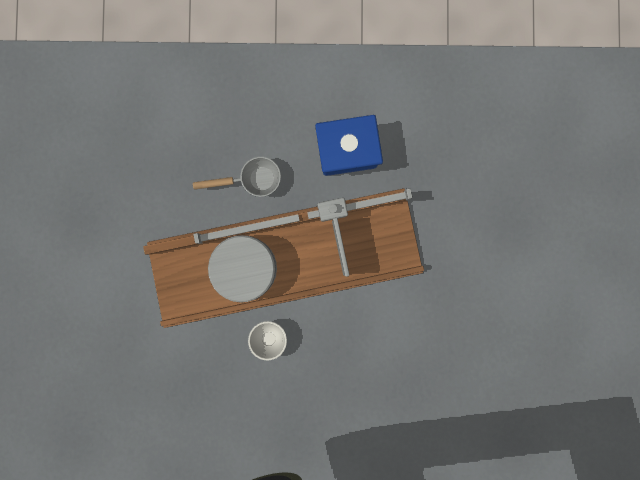

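View pics/scene0.png

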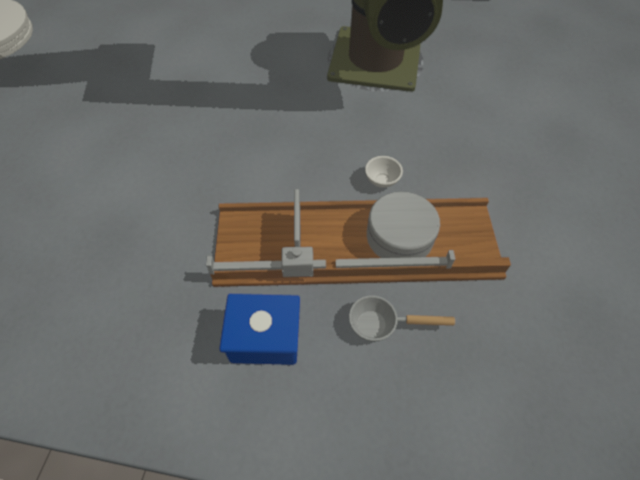

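```bash
python3 - <<'E'
import cv2
a=cv2.imread('pics/top0.png')[175:345,140:440]
cv2.imwrite('pics/topz.png',cv2.resize(a[:, :],None,fx=2.66,fy=2.66,interpolation=cv2.INTER_CUBIC))
a=cv2.imread('pics/scene0.png')[180:300,200:520]
cv2.imwrite('pics/scenez.png',cv2.resize(a,None,fx=2.5,fy=2.5,interpolation=cv2.INTER_CUBIC))
E
```

```text
(no output)
```

View pics/topz.png

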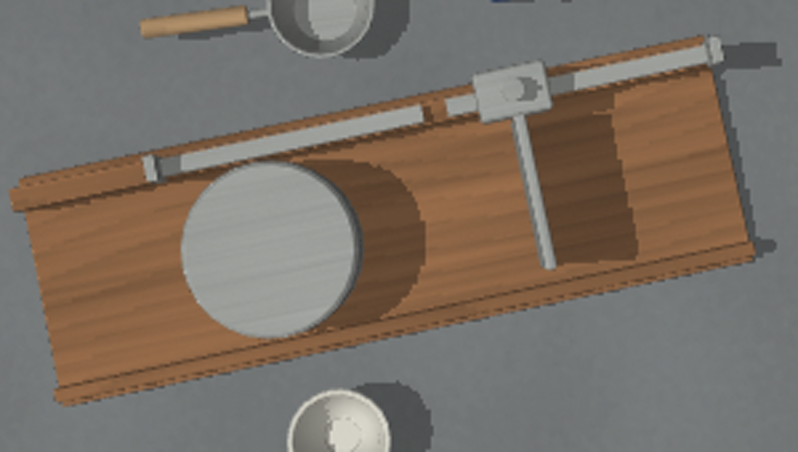

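View pics/scenez.png

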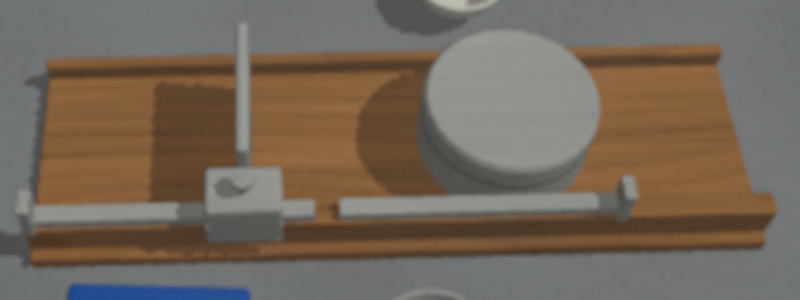

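```bash
python3 - <<'E'
from h import *
from scipy.optimize import least_squares
P={c:ctrl.capture(c) for c in("top","scene")}
T=lambda u,v:(140+u/2.66,175+v/2.66); S=lambda u,v:(200+u/2.5,180+v/2.5)
# (cam,pix,kind,pt)  y given abs, or rel to stop
F=[("top",T(714,45),"r",(71,-246,63)),("top",T(151,160),"r",(71,146,63)),("top",T(435,110),"r",(71,-50,46)),
("top",T(520,115),"s",(54,0,90)),("top",T(549,268),"s",(-51,0,90)),("top",T(512,92),"s",(71,0,72)),
("top",T(270,249),"d",(0,0,69)),
("scene",S(26,196),"r",(71,-246,63)),("scene",S(628,182),"r",(71,146,63)),("scene",S(327,208),"r",(71,-50,46)),
("scene",S(242,24),"s",(-51,0,90)),("scene",S(243,189),"s",(71,0,72)),("scene",S(513,101),"d",(0,0,69))]
def W(q,k,p):
    x,y,z=np.array(p)/1000.
    if k=="s": y+=-.17+q[3]
    if k=="d": x+=q[4]; y+=q[5]
    c,s=np.cos(q[2]),np.sin(q[2]); return [q[0]+c*x-s*y,q[1]+s*x+c*y,z]
f=lambda q:np.concatenate([proj(P[c],W(q,k,p))[0]-u for c,u,k,p in F])
r=least_squares(f,[.53,.03,.2,.05,0,.08],loss="soft_l1")
q=r.x;print(q.round(4),np.degrees(q[2])); print(f(q).reshape(-1,2).round(1))
np.save("q.npy",q)
Rw=lambda x,y,z:np.round(W(q,"r",(x,y,z)),4)
print("plate",Rw(0,-170+1000*q[3],54),"home",Rw(0,-50,54),"dabba",Rw(q[4]*1e3,q[5]*1e3,40))
print("ydir",-np.sin(q[2]),np.cos(q[2]))
for n,p in P.items():
    im=p["pixels"][:,:,::-1].copy()
    for a in [(-63,-250,12),(-63,250,12),(63,250,26),(63,-250,26)]+[(-51,-170+1e3*q[3],90),(54,-170+1e3*q[3],90),(0,-50,46),(71,-50,46)]:
        u=proj(p,Rw(*a))[0]; cv2.circle(im,tuple(int(v) for v in u.round()),2,(0,0,255),-1)
    cv2.imwrite(f"pics/{n}_fit.png",im)
a=cv2.imread("pics/top_fit.png");b=cv2.imread("pics/scene_fit.png")
cv2.imwrite("pics/fit.png",cv2.resize(np.vstack([a[175:345,120:440],b[170:300,200:520]]),None,fx=2,fy=2))
E
```

```text
[0.529  0.0293 0.2089 0.0654 0.0012 0.0776] 11.969340680387514
[[-0.2  2.1]
 [-2.   1.9]
 [-1.5 -0.1]
 [-1.6 -0.7]
 [-0.4  0.7]
 [-0.8 -0.6]
 [-2.3 -0.9]
 [-2.9  1.3]
 [-0.2  2.6]
 [-1.3 -0.4]
 [-1.2 -1.4]
 [-1.6 -0.3]
 [-1.1 -1.7]]
plate [ 0.5507 -0.0731  0.054 ] home [ 0.5394 -0.0197  0.054 ] dabba [0.5141 0.1054 0.04  ]
ydir -0.20738824835408923 0.9782587154963776
```

View pics/fit.png

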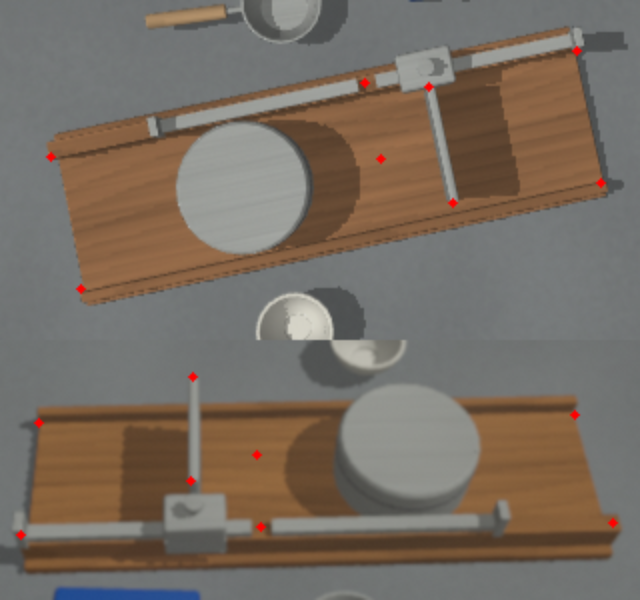

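```bash
python3 -m inch '[[[3.5,4.9,0],-2,0],[[3.5,4.9,0],-2,0],[[3.5,4.9,0],-2,0],[[3.5,4.9,0],-2,0],[[3.5,4.9,0],-0.7,0]]' 30; python3 -m inch '[[[3.5,4.9,0],0,0],[[3.5,4.9,0],0,0],[[3.5,4.9,0],0,0],[[3.5,4.9,0],0,0],[[3.5,4.9,0],0,0]]'
python3 -m inch '[[[0,0,-4],0,0],[[0,0,-4],0,0],[[0,0,0],0,0]]'
cat >> h.py <<'E'
def rk(X):
    q=np.load("q.npy"); d=np.array(X)-[q[0],q[1],0]; c,s=np.cos(q[2]),np.sin(q[2])
    return np.array([c*d[0]+s*d[1],-s*d[0]+c*d[1],d[2]])
def st():
    s=ctrl.observe(); o=s["orientation"]; f=rk(np.array(s["force"])+[*np.load("q.npy")[:2],0])
    print("t",round(s["time"],2),"w",np.round(s["tcp_pos"],4),"rack mm",(rk(s["tcp_pos"])*1e3).round(1),"yaw",np.degrees(2*np.arctan2(o[1],o[0])).round(1),"Frack",f.round(1),"wid",round(s["width"],3))
E
python3 -c "
from h import *
st();p=ctrl.capture('wrist');save(p,'pics/w1.png');p=ctrl.capture('top');save(p,'pics/t1.png')"
```

```text
time: 1.52
tcp_pos: [0.4053, -0.3615, 0.2316]
orientation: [0.995, 0.104, 0.0, 0.0]
force: [0.8, -0.9, -0.1]
width: -0.002
time: 2.15
tcp_pos: [0.5804, -0.1164, 0.2317]
orientation: [0.995, 0.104, 0.0, 0.0]
force: [0.2, -0.8, -0.0]
width: -0.0
time: 2.52
tcp_pos: [0.5769, -0.1171, 0.1472]
orientation: [0.995, 0.105, -0.004, -0.002]
force: [-0.5, -1.3, -0.9]
width: 0.002
t 2.52 w [ 0.5769 -0.1171  0.1472] rack mm [  16.5 -153.1  147.2] yaw 12.0 Frack [-0.7 -1.1 -0.9] wid 0.002
```

View pics/w1.png

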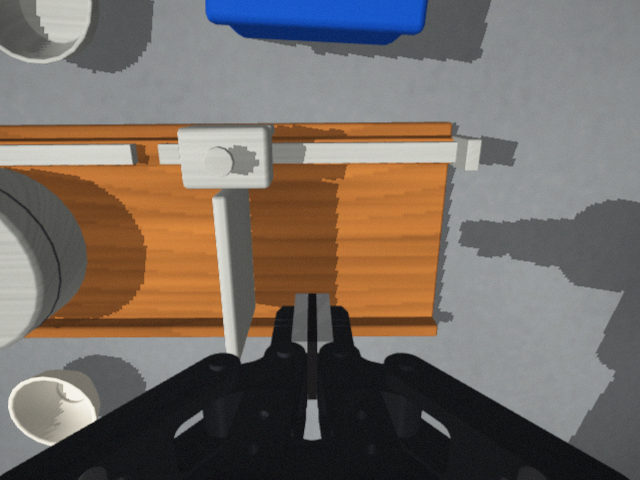

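View pics/t1.png

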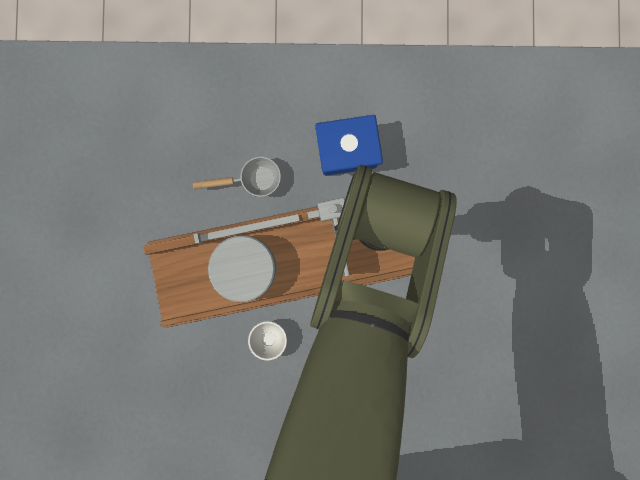

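```bash
for i in 1 2; do python3 -m inch '[[[0,0,0],10,0],[[0,0,0],10,0],[[0,0,0],10,0],[[0,0,0],10,0],[[0,0,0],5,0]]' >/dev/null; done; python3 -m inch '[[[0,0,-4],0,0],[[0,0,-4],0,0],[[0,0,-1],0,0],[[0,0,0],0,0]]'
python3 -c "
from h import *
st();p=ctrl.capture('wrist');save(p,'pics/w2.png');print(ctrl.observe()['joint_pos'])"
```

```text
time: 4.38
tcp_pos: [0.5804, -0.1186, 0.0629]
orientation: [0.63, 0.777, 0.0, 0.001]
force: [0.2, 0.1, 0.5]
width: -0.004
t 4.38 w [ 0.5804 -0.1186  0.0629] rack mm [  19.6 -155.3   62.9] yaw 102.0 Frack [0.2 0.1 0.5] wid -0.004
[-2.92144285e-01  1.58953814e-01  1.91089317e+00 -2.02361834e-05
  1.06817084e+00 -5.00858389e-01]
```

View pics/w2.png

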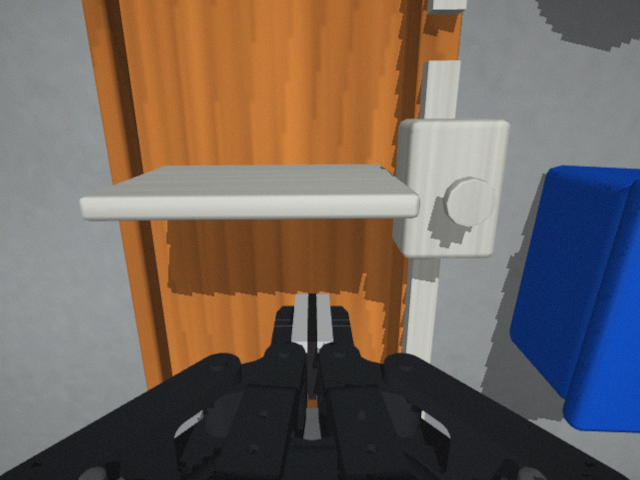

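```bash
python3 -m inch '[[[-1.5,-0.3,-1],0,0],[[-0.5,2.4,0],0,0],[[0,0,0],0,0]]'; python3 -c "
from h import *
st()"; python3 -m inch '[[[-0.1,0.5,0],0,0],[[-0.1,0.5,0],0,0],[[-0.1,0.5,0],0,0]]';  python3 -c "
from h import *
st()"
```

```text
time: 4.8
tcp_pos: [0.5586, -0.0966, 0.0516]
orientation: [0.629, 0.777, 0.0, 0.0]
force: [-0.6, -0.5, 0.0]
width: -0.005
t 4.8 w [ 0.5586 -0.0966  0.0516] rack mm [   2.9 -129.2   51.6] yaw 102.0 Frack [-0.7 -0.3  0. ] wid -0.005
time: 5.18
tcp_pos: [0.5568, -0.0832, 0.0517]
orientation: [0.629, 0.777, -0.001, 0.001]
force: [0.2, -5.8, 0.1]
width: -0.001
t 5.17 w [ 0.5568 -0.0832  0.0517] rack mm [   3.9 -115.8   51.7] yaw 102.0 Frack [-1.  -5.7  0.1] wid -0.001
```

```bash
python3 -m inch '[[[-0.12,0.5,0],0,0],[[-0.1,0.5,0],0,0],[[-0.1,0.5,0],0,0],[[-0.1,0.5,0],0,0],[[-0.1,0.5,0],0,0]]'; python3 -m inch '[[[-0.1,0.5,0],0,0],[[0,0,0],0,0]]';  python3 -c "
from h import *
st();p=ctrl.capture('wrist');save(p,'pics/w3.png')"
```

```text
time: 5.8
tcp_pos: [0.5513, -0.0583, 0.0517]
orientation: [0.629, 0.777, -0.001, 0.001]
force: [-1.4, -6.4, 2.4]
width: -0.001
time: 6.05
tcp_pos: [0.5502, -0.0519, 0.0514]
orientation: [0.63, 0.777, 0.0, -0.0]
force: [-0.3, 0.9, 0.6]
width: -0.0
t 6.05 w [ 0.5502 -0.0519  0.0514] rack mm [  4.  -83.8  51.4] yaw 102.0 Frack [-0.1  0.9  0.6] wid -0.0
```

View pics/w3.png

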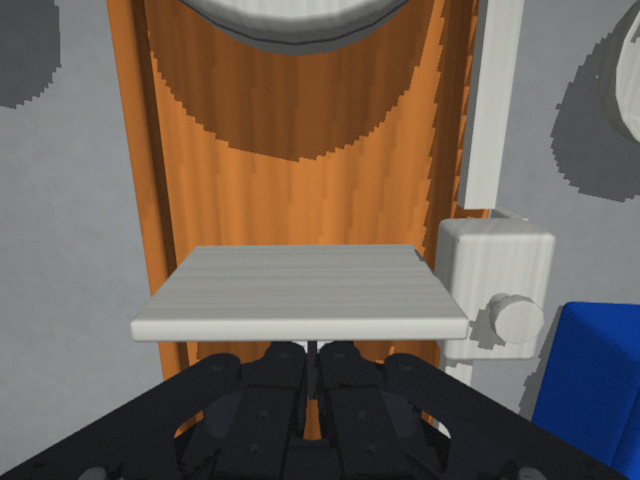

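```bash
python3 -m inch '[[[-0.1,0.5,0],0,0],[[-0.06,0.3,0],0,0]]'; for i in 1; do python3 -m inch '[[[-0.04,0.2,0],0,0]]'; python3 -m inch '[[[-0.04,0.2,0],0,0]]';  python3 -m inch '[[[0,0,0],0,0]]'; done;  python3 -c "
from h import *
st();p=ctrl.capture('wrist');save(p,'pics/w4.png')"
```

```text
time: 6.35
tcp_pos: [0.5487, -0.0447, 0.0513]
orientation: [0.629, 0.777, -0.001, 0.001]
force: [0.7, -5.9, -0.7]
width: -0.003
time: 6.48
tcp_pos: [0.5483, -0.0427, 0.0513]
orientation: [0.629, 0.777, -0.001, 0.0]
force: [-0.1, -5.5, -0.3]
width: 0.0
time: 6.6
tcp_pos: [0.5478, -0.0404, 0.0513]
orientation: [0.629, 0.777, -0.0, 0.0]
force: [-1.3, -3.9, 0.1]
width: -0.0
time: 6.72
tcp_pos: [0.5477, -0.0396, 0.0513]
orientation: [0.63, 0.777, 0.0, -0.0]
force: [0.8, -0.8, -0.6]
width: 0.002
t 6.72 w [ 0.5477 -0.0396  0.0513] rack mm [  4.  -71.3  51.3] yaw 102.0 Frack [ 0.6 -0.9 -0.6] wid 0.002
```

View pics/w4.png

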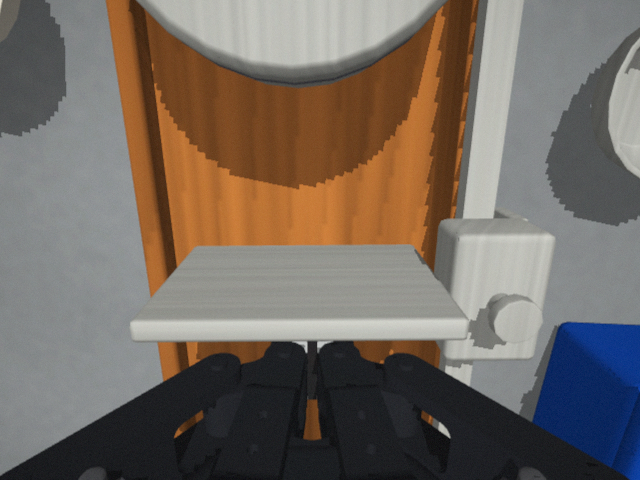

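```bash
for i in 1; do python3 -m inch '[[[-0.03,0.15,0],0,0]]'|sed -n '2p;4p'; python3 -m inch '[[[-0.03,0.15,0],0,0]]'|sed -n '2p;4p'; python3 -m inch '[[[-0.03,0.15,0],0,0]]'|sed -n '2p;4p'; done;  python3 -c "
from h import *
st();p=ctrl.capture('wrist');save(p,'pics/w5.png')"
```

```text
tcp_pos: [0.5476, -0.0387, 0.0513]
force: [-0.3, -2.1, 0.1]
tcp_pos: [0.5472, -0.0371, 0.0513]
force: [-0.2, -1.9, -0.9]
tcp_pos: [0.5468, -0.0354, 0.0512]
force: [-0.7, -1.6, 0.4]
t 7.15 w [ 0.5468 -0.0354  0.0512] rack mm [  4.  -66.9  51.2] yaw 102.0 Frack [-1.  -1.4  0.4] wid -0.002
```

View pics/w5.png

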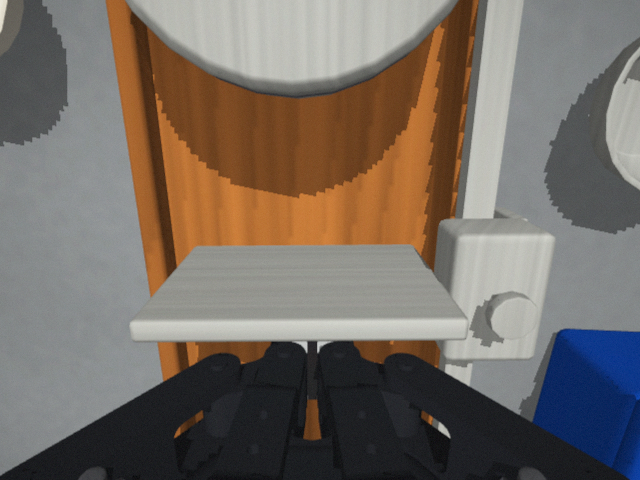

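```bash
for i in 1; do python3 -m inch '[[[-0.02,0.1,0],0,0]]'|sed -n '2p;4p'; python3 -m inch '[[[-0.02,0.1,0],0,0]]'|sed -n '2p;4p';  python3 -m inch '[[[-0.02,0.1,0],0,0]]'|sed -n '2p;4p'; done;  python3 -c "
from h import *
st();p=ctrl.capture('wrist');save(p,'pics/w6.png')
a=cv2.imread('pics/w4.png');b=cv2.imread('pics/w6.png')
cv2.imwrite('pics/cmp.png',cv2.resize(np.hstack([a[190:380,420:570],b[190:380,420:570]]),None,fx=2.5,fy=2.5))"
```

```text
tcp_pos: [0.5468, -0.0342, 0.0513]
force: [0.2, 0.1, 0.2]
tcp_pos: [0.5466, -0.0336, 0.0513]
force: [-0.5, -1.1, -1.0]
tcp_pos: [0.5465, -0.0328, 0.0514]
force: [0.0, -2.6, -1.6]
t 7.58 w [ 0.5465 -0.0328  0.0514] rack mm [  4.2 -64.3  51.4] yaw 102.0 Frack [-0.5 -2.6 -1.6] wid 0.001
```

View pics/cmp.png

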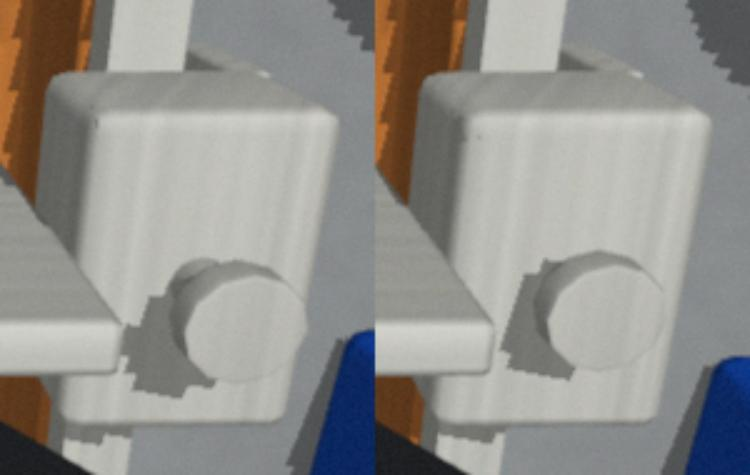

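```bash
for i in 1; do python3 -m inch '[[[-0.02,0.1,0],0,0]]'|sed -n '2p;4p'; python3 -m inch '[[[0,0,0],0,0]]'|sed -n '2p;4p'; done;  python3 -c "
from h import *
st();p=ctrl.capture('wrist');save(p,'pics/w7.png')
a=cv2.imread('pics/w6.png');b=cv2.imread('pics/w7.png')
cv2.imwrite('pics/cmp.png',cv2.resize(np.hstack([a[190:380,420:570],b[190:380,420:570]]),None,fx=2.5,fy=2.5))"
```

```text
tcp_pos: [0.5463, -0.0323, 0.0514]
force: [1.8, -5.7, -1.6]
tcp_pos: [0.5463, -0.0323, 0.0514]
force: [1.2, -4.4, -2.0]
t 7.88 w [ 0.5463 -0.0323  0.0514] rack mm [  4.2 -63.8  51.4] yaw 102.0 Frack [ 0.2 -4.6 -2. ] wid -0.0
```

View pics/cmp.png

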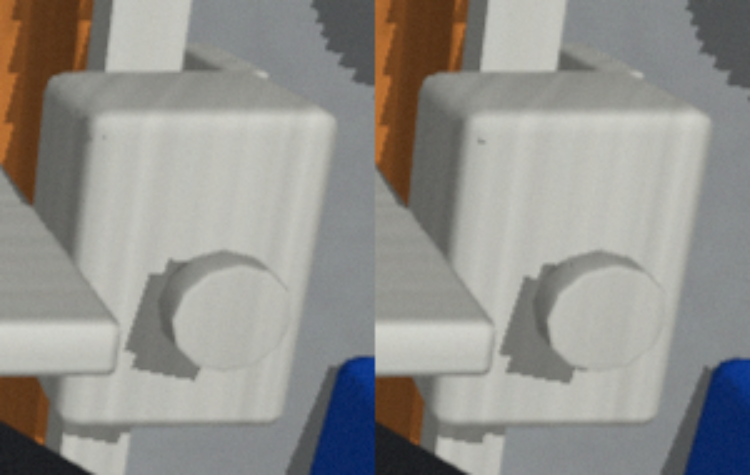

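```bash
python3 -m inch '[[[0.2,-1,0],0,0],[[0.2,-1,0],0,0],[[0,0,5],0,0],[[0,0,6],0,0],[[0,0,0],0,0]]'; python3 -m inch '[[[-1.1,5.1,0],0,0],[[-1.1,5.1,0],0,0],[[-1.1,5.1,0],0,0],[[-1.1,5.1,0],0,0],[[-1.1,5.1,0],0,0]]';python3 -m inch '[[[0,0,0],0,0]]' >/dev/null;  python3 -c "
from h import *
st();p=ctrl.capture('wrist');save(p,'pics/w8.png');p=ctrl.capture('top');save(p,'pics/t8.png');p=ctrl.capture('scene');save(p,'pics/s8.png')
cv2.imwrite('pics/c8.png',cv2.resize(np.vstack([cv2.imread('pics/t8.png')[100:380,120:440],cv2.imread('pics/s8.png')[150:370,200:520]]),None,fx=1.19,fy=1.19))"
```

```text
time: 8.55
tcp_pos: [0.5541, -0.0527, 0.1683]
orientation: [0.63, 0.777, 0.003, 0.005]
force: [0.2, -0.4, -0.7]
width: 0.001
time: 9.18
tcp_pos: [0.4942, 0.2046, 0.1604]
orientation: [0.63, 0.777, -0.0, -0.001]
force: [0.4, -0.6, 0.6]
width: 0.001
t 9.3 w [0.4938 0.2057 0.1603] rack mm [  2.2 179.9 160.3] yaw 102.2 Frack [-0.1 -0.3 -0.7] wid -0.002
```

View pics/w8.png

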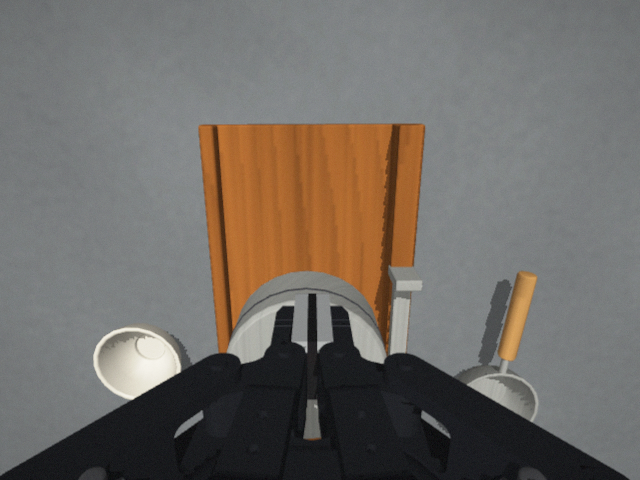

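View pics/c8.png

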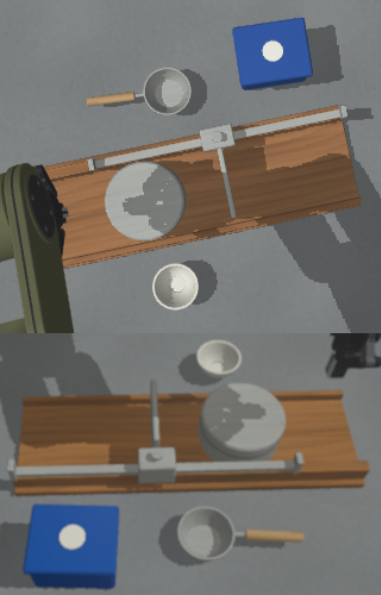

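```bash
python3 - <<'E'
from h import *
from scipy.spatial.transform import Rotation as Ro
s=ctrl.observe();p=ctrl.capture('wrist'); M=np.array(p["mount"]);print(M.round(3))
R=Ro.from_quat(s["orientation"]).as_matrix()
T=np.eye(4);T[:3,:3]=R;T[:3,3]=s["tcp_pos"];T=T@M; K=np.array(p["K"])
def atw(uv,z):
    d=T[:3,:3]@np.linalg.inv(K)@[uv[0],uv[1],1.]; c=T[:3,3]; return c+d*(z-c[2])/d[2]
for n,uv,z in [("dabba far edge lid",(308,288),.069),("block",(404,280),.063),("rack end left",(200,125),.026),("rack end floor",(300,125),.012)]:
    print(n,(rk(atw(uv,z))*1e3).round(1))
t=ctrl.capture('top')
for m in ctrl.mark_of('dabba_center',t)[:1]: print(rk(atz(t,m["position"],.04)))
E
```

```text
[[-0.    -0.951 -0.31   0.08 ]
 [ 1.    -0.     0.     0.001]
 [-0.    -0.31   0.951 -0.142]
 [ 0.     0.     0.     1.   ]]
dabba far edge lid [  1.1 145.2  69. ]
block [ 65.7 148.2  63. ]
rack end left [-72.9 247.3  26. ]
rack end floor [ -4.8 246.8  12. ]
[-0.00078167  0.08080901  0.04      ]
```

```bash
python3 -m inch '[[[0,0,-4.5],0,0],[[0,0,-4.5],0,0],[[0,0,-3],0,0],[[0,0,-0.5],0,0],[[0,0,0],0,0]]'; python3 -c "
from h import *
st()"; python3 -m inch '[[[0.1,-0.5,0],0,0],[[0.1,-0.5,0],0,0],[[0.1,-0.5,0],0,0],[[0.1,-0.5,0],0,0],[[0.1,-0.5,0],0,0]]';python3 -c "
from h import *
st()"
```

```text
time: 10.22
tcp_pos: [0.4958, 0.2029, 0.037]
orientation: [0.63, 0.777, 0.0, 0.0]
force: [0.8, -0.4, 0.5]
width: -0.003
t 10.22 w [0.4958 0.2029 0.037 ] rack mm [  3.6 176.7  37. ] yaw 101.9 Frack [ 0.7 -0.6  0.5] wid -0.003
time: 10.85
tcp_pos: [0.5002, 0.178, 0.0364]
orientation: [0.63, 0.777, 0.0, 0.0]
force: [-0.3, 0.3, -0.8]
width: 0.0
t 10.85 w [0.5002 0.178  0.0364] rack mm [  2.7 151.4  36.4] yaw 102.0 Frack [-0.3  0.4 -0.8] wid 0.0
```

```bash
python3 -m inch '[[[0.1,-0.5,0],0,0],[[0.1,-0.5,0],0,0],[[0.1,-0.5,0],0,0],[[0.1,-0.5,0],0,0],[[0.1,-0.5,0],0,0]]'; python3 -m inch '[[[0.1,-0.5,0],0,0],[[0.1,-0.5,0],0,0],[[0.1,-0.5,0],0,0],[[0.08,-0.4,0],0,0],[[0.06,-0.3,0],0,0]]';python3 -c "
from h import *
st();p=ctrl.capture('wrist');save(p,'pics/w9.png');p=ctrl.capture('scene');save(p,'pics/s9.png')"
```

```text
time: 11.48
tcp_pos: [0.5052, 0.153, 0.0363]
orientation: [0.63, 0.777, -0.0, -0.0]
force: [-0.3, 1.7, -0.3]
width: -0.002
time: 12.1
tcp_pos: [0.5095, 0.1311, 0.0363]
orientation: [0.63, 0.777, -0.0, -0.0]
force: [0.7, 0.8, -0.1]
width: 0.002
t 12.1 w [0.5095 0.1311 0.0363] rack mm [  2.1 103.6  36.3] yaw 102.0 Frack [ 0.9  0.6 -0.1] wid 0.002
```

View pics/s9.png

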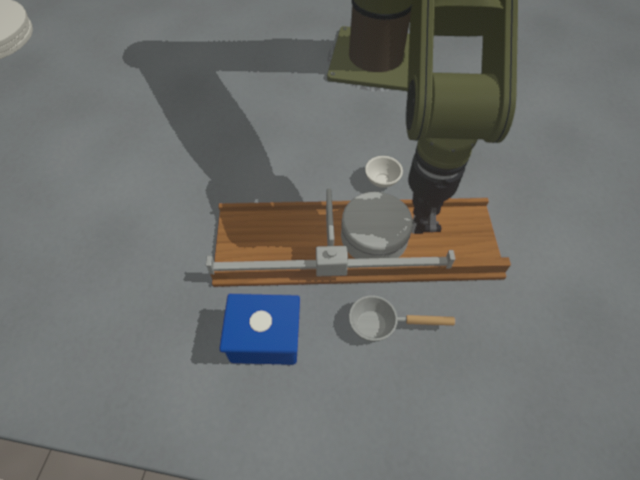

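```bash
python3 -m inch '[[[0.06,-0.3,0],0,0],[[0.06,-0.3,0],0,0],[[0.05,-0.25,0],0,0],[[0.04,-0.2,0],0,0]]'|sed -n '2p;4p'; python3 -m inch '[[[0.03,-0.15,0],0,0]]'|sed -n '2p;4p';python3 -m inch '[[[0.03,-0.15,0],0,0]]'|sed -n '2p;4p'; python3 -c "
from h import *
st();p=ctrl.capture('scene');save(p,'pics/s10.png')
cv2.imwrite('pics/s10z.png',cv2.resize(cv2.imread('pics/s10.png')[170:290,290:470],None,fx=4,fy=4,interpolation=cv2.INTER_CUBIC))"
```

```text
tcp_pos: [0.5116, 0.1207, 0.0363]
force: [-0.4, 0.7, 0.2]
tcp_pos: [0.5119, 0.1192, 0.0363]
force: [0.3, 1.5, -0.4]
tcp_pos: [0.5122, 0.1178, 0.0363]
force: [-0.9, 0.4, -0.2]
t 12.95 w [0.5122 0.1178 0.0363] rack mm [ 2.  90.  36.3] yaw 102.0 Frack [-0.8  0.5 -0.2] wid -0.002
```

View pics/s10z.png

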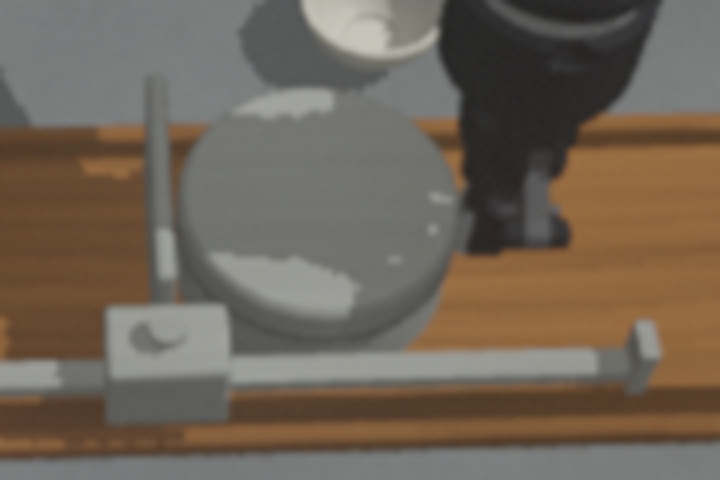

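```bash
for i in 1; do python3 -m inch '[[[0.02,-0.1,0],0,0]]'|sed -n '2p;4p';python3 -m inch '[[[0.02,-0.1,0],0,0]]'|sed -n '2p;4p';python3 -m inch '[[[0.02,-0.1,0],0,0]]'|sed -n '2p;4p'; done; python3 -c "
from h import *
st();p=ctrl.capture('scene');save(p,'pics/s11.png')
cv2.imwrite('pics/s11z.png',cv2.resize(cv2.imread('pics/s11.png')[170:290,290:470],None,fx=4,fy=4,interpolation=cv2.INTER_CUBIC))"
```

```text
tcp_pos: [0.5124, 0.1168, 0.0363]
force: [-0.6, 0.9, 0.4]
tcp_pos: [0.5126, 0.1158, 0.0363]
force: [0.0, 1.9, 0.5]
tcp_pos: [0.5128, 0.1148, 0.0363]
force: [-0.6, 1.6, -0.6]
t 13.38 w [0.5128 0.1148 0.0363] rack mm [ 2.  87.1 36.3] yaw 102.0 Frack [-0.3  1.7 -0.6] wid 0.001
```

View pics/s11z.png

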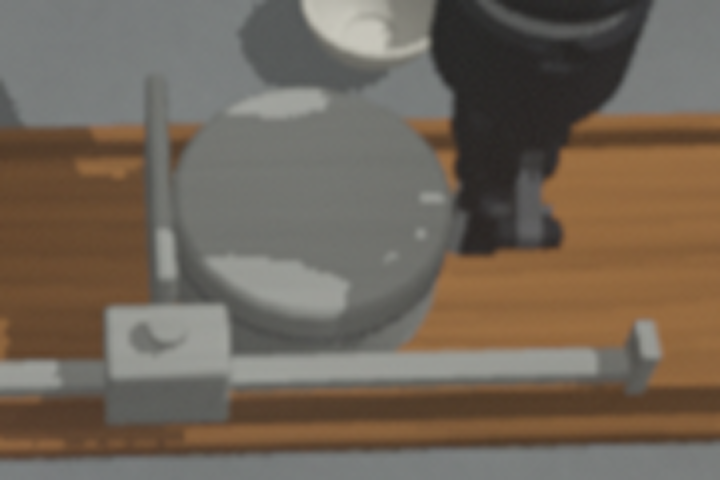

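```bash
for i in 1; do python3 -m inch '[[[0.02,-0.1,0],0,0]]'|sed -n '2p;4p';python3 -m inch '[[[0.01,-0.05,0],0,0]]'|sed -n '2p;4p'; done; python3 -c "
from h import *
st()"
```

```text
tcp_pos: [0.513, 0.1141, 0.0363]
force: [-0.4, 2.4, 0.1]
tcp_pos: [0.5131, 0.1136, 0.0363]
force: [-0.2, 2.5, -0.6]
t 13.68 w [0.5131 0.1136 0.0363] rack mm [ 1.9 85.8 36.3] yaw 102.0 Frack [ 0.3  2.5 -0.6] wid 0.001
```

```bash
for i in 1; do python3 -m inch '[[[0.01,-0.05,0],0,0]]'|sed -n '2p;4p';python3 -m inch '[[[0.01,-0.05,0],0,0]]'|sed -n '2p;4p'; done; python3 -c "
from h import *
st();p=ctrl.capture('scene');save(p,'pics/s12.png')
cv2.imwrite('pics/s12z.png',cv2.resize(cv2.imread('pics/s12.png')[170:290,290:470],None,fx=4,fy=4,interpolation=cv2.INTER_CUBIC))"
```

```text
tcp_pos: [0.5131, 0.1132, 0.0363]
force: [0.1, 3.7, 0.4]
tcp_pos: [0.5132, 0.1128, 0.0363]
force: [-1.3, 5.3, 0.5]
t 13.93 w [0.5132 0.1128 0.0363] rack mm [ 1.9 85.  36.3] yaw 102.0 Frack [-0.2  5.4  0.5] wid -0.0
```

View pics/s12z.png

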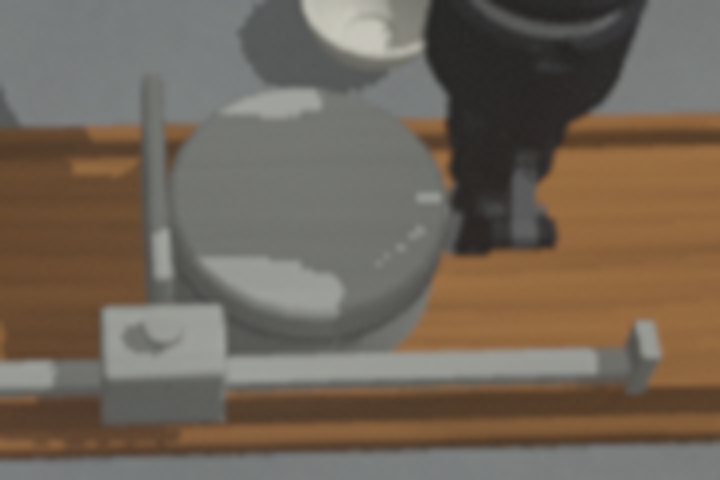

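```bash
python3 -m inch '[[[-0.1,0.5,0],0,0],[[-0.2,1,0],0,0],[[-0.3,1.5,0],0,0],[[0,0,5],0,0],[[0,0,6],0,0]]'; python3 -m inch '[[[0,0,4],0,0],[[-0.8,4,3],0,0],[[-0.8,4,0],0,0],[[0,0,0],0,0]]'; python3 - <<'E'
from h import *
st();p=ctrl.capture('scene');save(p,'pics/s13.png');t=ctrl.capture('top');save(t,'pics/t13.png')
cv2.imwrite('pics/z13.png',np.vstack([cv2.resize(cv2.imread(f)[y:y+112,x:x+216],None,fx=2.6,fy=2.6,interpolation=cv2.INTER_CUBIC) for f,x,y in(('pics/s13.png',280,175),('pics/t13.png',190,190))]))
for n,q in(("scene",p),("top",t)):
  for k,z in dict(stop_plate=.054,dabba_center=.04,tub=0,bowl=0,sieve=0).items():
    for m in ctrl.mark_of(k,q)[:1]: w=atz(q,m["position"],z);print(n,k,w.round(3),(rk(w)*1e3).round(1),round(m["confidence"],2))
E
```

```text
time: 14.6
tcp_pos: [0.5057, 0.143, 0.1458]
orientation: [0.629, 0.777, -0.002, -0.001]
force: [0.6, -0.1, 1.3]
width: -0.002
time: 15.1
tcp_pos: [0.4906, 0.2249, 0.2169]
orientation: [0.628, 0.778, 0.0, 0.0]
force: [-0.1, -0.1, -0.4]
width: -0.0
t 15.1 w [0.4906 0.2249 0.2169] rack mm [  3.1 199.3 216.9] yaw 102.2 Frack [-0.1 -0.  -0.4] wid -0.0
scene stop_plate [ 0.535 -0.022  0.054] [ -4.4 -51.9  54. ] 0.94
scene dabba_center [0.526 0.042 0.04 ] [-0.2 13.  40. ] 0.66
scene tub [ 0.732 -0.088  0.   ] [ 174.6 -157.3    0. ] 0.8
scene bowl [0.38  0.063 0.   ] [-138.5   63.7    0. ] 0.59
scene sieve [0.683 0.077 0.   ] [160.9  14.7   0. ] 0.89
top stop_plate [ 0.536 -0.02   0.054] [ -3.  -49.6  54. ] 0.68
top dabba_center [0.522 0.036 0.04 ] [-5.1  7.7 40. ] 0.94
top bowl [0.383 0.058 0.   ] [-136.4   58.8    0. ] 0.71
top sieve [0.681 0.077 0.   ] [158.8  15.6   0. ] 0.98
```

View pics/z13.png

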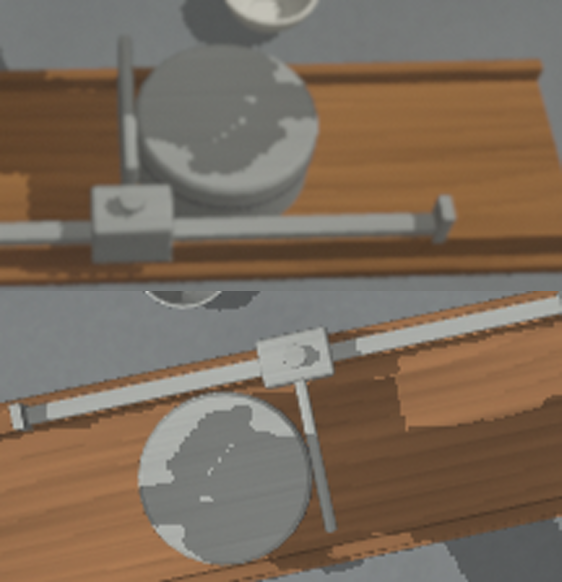

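```bash
python3 -m inch '[[[1.8,-5.2,0],0,0],[[1.8,-5.2,0],0,0],[[1.8,-5.2,0],0,0],[[1.8,-5.2,0],0,0],[[1.8,-5.2,0],0,0]]' >/dev/null; python3 -m inch '[[[0,0,-4],0,0],[[0,0,0],0,0],[[0,0,0],0,0]]' >/dev/null;python3 - <<'E'
from h import *
from scipy.spatial.transform import Rotation as Ro
st();s=ctrl.observe();p=ctrl.capture('wrist');save(p,'pics/w14.png'); M=np.array(p["mount"])
T=np.eye(4);T[:3,:3]=Ro.from_quat(s["orientation"]).as_matrix();T[:3,3]=s["tcp_pos"];T=np.linalg.inv(T@M)
p["rvec"]=cv2.Rodrigues(T[:3,:3])[0];p["tvec"]=T[:3,3]
q=np.load("q.npy");c,sn=np.cos(q[2]),np.sin(q[2])
W=lambda x,y,z:[q[0]+(c*x-sn*y)/1e3,q[1]+(sn*x+c*y)/1e3,z/1e3]
for n,a in dict(carrNear=(54,-75,72),carrFar=(54,-25,72),nearR=(88,-75,72),farR=(88,-25,72),knobUp=(71,-50,86),knobDn=(71,-50,82),base=(71,-50,72)).items(): print(n,proj(p,W(*a))[0].round(1))
E
```

```text
t 16.7 w [ 0.5815 -0.0373  0.1771] rack mm [ 37.6 -76.  177.1] yaw 102.0 Frack [-0.3  0.3 -0.3] wid 0.001
carrNear [334.7 235. ]
carrFar [336.1 159.2]
nearR [385.5 235. ]
farR [390.2 159.2]
knobUp [364.4 203.2]
knobDn [363.6 201.7]
base [361.6 198.3]
```

View pics/w14.png

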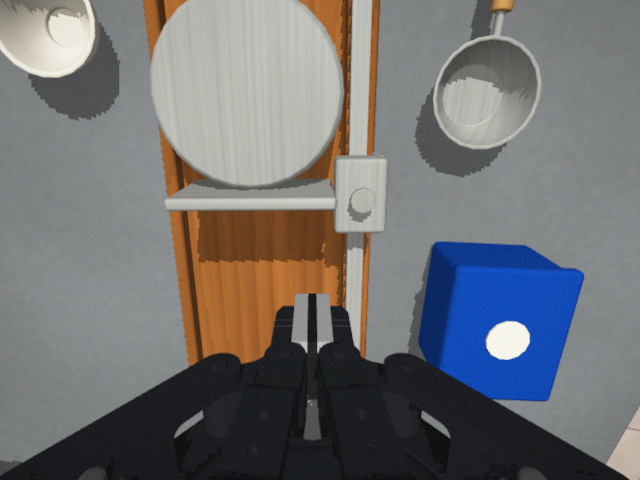

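```bash
python3 - <<'E'
import cv2,numpy as np
a=cv2.resize(cv2.imread('pics/w14.png')[145:245,320:400],None,fx=5,fy=5,interpolation=cv2.INTER_CUBIC)
b=cv2.resize(cv2.imread('pics/w1.png')[115:195,170:280],None,fx=3.6,fy=3.6,interpolation=cv2.INTER_CUBIC)
b=cv2.rotate(b,cv2.ROTATE_90_CLOCKWISE)
b=cv2.copyMakeBorder(b,0,500-b.shape[0],0,0,0) if b.shape[0]<500 else b[:500]
cv2.imwrite('pics/k.png',np.hstack([a,b]))
E
```

```text
(no output)
```

View pics/k.png

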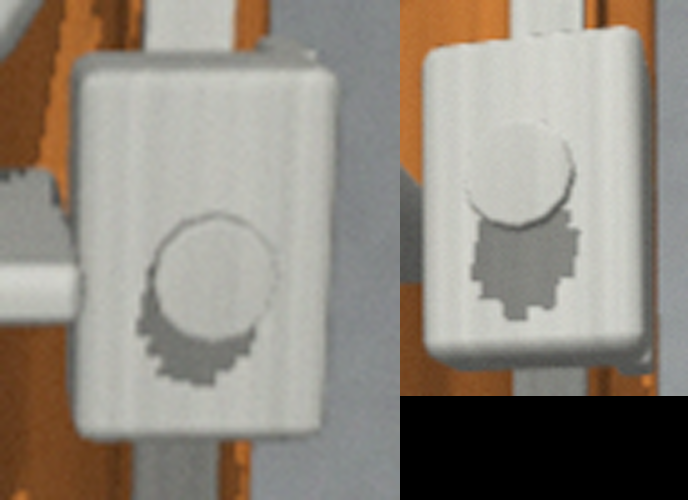

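```bash
python3 -c "
from h import *
st();print(ctrl.job_done())"
```

```text
t 16.75 w [ 0.582  -0.0372  0.1779] rack mm [ 38.1 -76.  177.9] yaw 102.0 Frack [ 0.2 -0.6  0.6] wid -0.003
the job is handed in; nothing more can be done
None
```

The stop is in its notch and the dabba rests against it. I handed the job in at 16.75 s, with the arm raised clear of everything; no verdict was reported.

**Stop:** I pushed it with shut fingers along the rail. The push force fell from about 6 N to about 0 N, then rose to about 5.7 N against the detent. The knob's shadow is clearly shorter than at the start, so the plunger has dropped.

**Dabba:** I pushed it from its +y side until the force rose from about 2 N to 5.4 N. At that point the stop shifted about 1.5 mm, which fits its play and is well below the 14 N needed to push it out.

**Last checks:**
- **Stop position:** the networks put the plate at rack y about -50 to -52 mm. The notch is at -50 mm.
- **Dabba position:** the scene camera put its centre at y 13 mm, 65 mm from the plate, and x about 0, as wanted. The top camera disagreed, giving about 57 mm, which isn't possible with the dabba outside the plate. I relied on the contact force and the pictures, which show the two touching.
- **Bystanders:** the positions measured for the bowl and sieve, and the tub from the scene camera only, agree with the start to within about 12 mm. That is mostly scatter in the measurements, and nothing touched them that I could see.
- **Not measured:** I had no direct reading of the plunger or stop travel, so both are inferred from forces and pictures.

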